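Lay the carton down in the soap case and shut the lid

TASK

Close up the wooden soap case on the market stall using pushes only, without squeezing or lifting the carton: first push over the tall carton that stands in the case, so that it lies flat on its broad side on the case's floor, then push the open lid over and down until it is fully shut, gently and without slamming it. Leave the soap bars in the case and all the other goods where they are.

Things in the scene. Friction and masses are not known exactly. Their poses are not given: they have to be found in the camera images.
- case: open-topped wooden case fixed to the table, outside 220 x 270 x 65 mm (its x, y, z), walls and floor 8 mm thick. Origin at the centre of its underside; z up. The lid hinges on the top of the wall at +x; the carton stands in the half at -x, towards the +y end, and there is free floor beside it towards -y for it to lie on. The case's +x points roughly to the robot's left, its -y roughly away from the robot
- lid (a joint): angle of the case's lid, a flat board 220 mm from hinge to free edge, 270 mm along the hinge and 8 mm thick, without a handle: 0 = shut, 1.57 = standing straight up, up to 1.95 = leaning out to the case's +x. Starts at 1.6 to 1.85. The hinge is stiff: the lid stays where it is left and does not fall, so it must be pushed all the way down; pushing at the free edge takes 2 to 4 N
- lid_hinge (a point): point on the lid's hinge axis, half-way along it: 110 mm along the case's +x, 65 mm above the table. The axis runs along the case's y. It turns with the lid
- lid_edge (a point): middle of the lid's free edge, mid-thickness, 220 mm from the hinge axis
- carton_center (a point): centre of the tall cardboard carton (half-way up, 68 mm above the table at the start), 45 x 70 x 120 mm (its x, y, z), loose, 0.2 to 0.4 kg, standing upright on the case's floor (top 128 mm above the table). Its z is up while it stands; its x is square to the two broad 70 x 120 mm faces, one of which looks along the case's +y and the other along -y (within about 6 degrees). Lying flat its x is vertical and its centre is 31 mm above the table, and the lid clears it
- soap1: wrapped soap bar, 55 x 90 x 30 mm (its x, y, z), lying flat; bystander; origin at the centre of its underside. In the case, in the half next to the hinge, at the +y end
- soap2: wrapped soap bar, 55 x 90 x 30 mm (its x, y, z), lying flat; bystander; origin at the centre of its underside. In the case, in the half next to the hinge, at the -y end
- jar1: squat jar with a green cap, 42 mm across, 62 mm tall, standing on the table beside the case; bystander; origin at the centre of its underside
- jar2: squat jar with a green cap, 42 mm across, 62 mm tall, standing on the table beside the case; bystander; origin at the centre of its underside
- soap3: wrapped soap bar, 55 x 90 x 30 mm (its x, y, z), lying flat; bystander; origin at the centre of its underside. On the table to the robot's left
- bottle: bottle, 52 mm across, 130 mm tall, standing at the side of the table; bystander; origin at the centre of its underside
- cup: steel cup, 72 mm across, 75 mm tall, standing at the side of the table; bystander; origin at the centre of its underside
- tin: tin can, 70 mm across, 85 mm tall, standing at the side of the table; bystander; origin at the centre of its underside
Not all that is in view belongs to the job. What is shaped like the part that bears carton_center but blue or red is not meant.

How it is judged:
On the way:
1. the carton lies flat on a broad side on the case's floor while the lid is still open (more than 1.2 rad) ((angle between carton_center's own x axis and vertical below 0.1 rad or angle between carton_center's own x axis and vertical above 3.04 rad) and z of carton_center in the frame of case below 0.042 m and x of carton_center in the frame of case between -0.1 and 0.1 m and y of carton_center in the frame of case between -0.125 and 0.125 m and value of joint lid above 1.2 rad), for 0.2 s.
At the end, for the whole second after the job is handed in: The lid is shut to within 0.04 rad (9 mm at its free edge), the carton lies flat within 0.1 rad on a broad side on the case's floor, at rest, and the soap bars and all other goods are within 30 mm of where they stood (value of joint lid below 0.04 rad and (angle between carton_center's own x axis and vertical below 0.1 rad or angle between carton_center's own x axis and vertical above 3.04 rad) and z of carton_center in the frame of case below 0.042 m and x of carton_center in the frame of case between -0.1 and 0.1 m and y of carton_center in the frame of case between -0.125 and 0.125 m and linear speed of carton below 0.02 m/s and distance of each of soap1, soap2, jar1, jar2, soap3, bottle, cup, tin from where it was at the start of the episode below 0.03 m); the robot touches nothing.
It fails at once if the carton is lifted (its centre more than 95 mm above the table; tipping it takes it to 72 mm) (height (world z) of carton_center above 0.095 m).
It fails at once if the carton is squeezed or shoved with more than 40 N (contact force between the fingers and carton above 40 N).
It fails at once if the lid is squeezed or pressed hard, with more than 80 N (contact force between the fingers and lid above 80 N).
It fails at once if the lid is slammed (closes faster than 3.5 rad/s) (velocity of joint lid below -3.5 rad/s).
It fails at once if a soap bar or another bystander is moved by more than 30 mm (distance of any of soap1, soap2, jar1, jar2, soap3, bottle, cup, tin from where it was at the start of the episode above 0.03 m).
It also fails if it takes over 51 s, if anything falls off the work surface, if the arm or the gripper's body presses on something with over 40 N, if the wrist force passes 120 N, or if a joint passes its speed limit or range.

ROBOT

A 6-joint arm with a two-finger parallel gripper is mounted at the origin on the work surface. World frame = base frame: x ahead of the robot, y to its left, z up, the work surface at z = 0. Lengths are in m, angles in rad, forces in N, time in s.
With the tool pointing down it reaches from about 0.35 to 0.775 m from the base axis. Payload 7.3 kg.
Tool frame: the origin (TCP) lies at the very end of the fingers, on their centre line; the grasp point (between the pads) lies grip_point_offset behind it (grip_point_offset is the distance from the TCP to the grasp point, in m); z points along the fingers, y is the direction in which the jaws open and shut (so a half turn about z gives the same grasp; the last joint's range is limited). The gripper opens to 92 mm and grips with 3 to 60 N. Pads are 19 mm wide; open, the fingers measure 130 mm over their backs; the gripper's body (75 mm by 190 mm) begins 47 mm behind the grasp point.
Start: joints at [1.009, 0.342, 1.524, -0, 1.275, -0.146], TCP at [0.212, 0.48, 0.227] pointing down, gripper open.
Joint ranges: [-2.53, 2.53], [-0.77, 2.02], [0.04, 2.7], [-1, 4.14], [0.28, 2.66], [-3.11, 3.11]. Speed limits (rad/s): [2.57, 2.57, 3.14, 3.14, 3.14, 3.14].

INTERFACE

Orientations are given as [roll, pitch, yaw] about the fixed x, y, z axes, in that order (R = Rz(yaw) Ry(pitch) Rx(roll)).
In Python, from cell import * gives the robot as it stands.
- The arm moves only by the shell command python3 -m inch 'ROWS' [OPENING] [FORCE]. ROWS is JSON, a list that holds one entry, the list of rows, each a list of 4 numbers: the shift along the tool's x, y, z in mm, then the turn about the tool's z in rad. In form: [[[x, y, z, roll], ...]]. A call has 1 to 10 rows; each row shifts and turns the commanded pose from where the row before left it, along the tool's axes as they then stand; what a row does not reach is not made up. A row lasts 1/8 s, in which the tool goes at most 62.5 mm and 10.7 degrees, less where a joint would pass 70% of its speed; a pose out of reach is approached as far as the arm can. A call with a gripper value outside its range is refused whole. OPENING is the closure, from -1 (fully open) to 1 (shut), set as the call begins (- or left out, the last holds). The fingers move at their own pace and stop on an object; FORCE is the grip in N (left out, the last holds). Time passes only in rows, so rows that do not move let the fingers close. It gives the time, the measured TCP pose, the force and the opening at its end, in the units of the state.
- observe(): the state, without advancing time (a new reading comes with each control period).
- read_camera(name): name is "scene" or "top"; returns a dict with "img" (400x640x3 uint8, blue, green, red), "fx", "fy", "cx", "cy" (pixels), "eye" and "rotation" of the camera in the world. Camera axes: x right, y down, z forward; pixel columns grow to the right and rows downward; lengths in m; the calibration is good to about 2 mm. A picture is of the moment at which its call begins. There is no depth.
- hand_in(): hands the job in, once; it reports no verdict.
Trained networks look in the newest picture that a camera, given by its name, has taken for a name from the list of things; names that differ only in an ending like _2 or _b are one class to them, and where a whole thing is asked for, a point or a joint stands for the part that bears it (a point fixed in the world has none). Each returns a list of dicts, best first, with "conf" (0 to 1); they miss things now and then, are a little off and sometimes report something else, mostly with a low value. They report only what shows in the picture. A call takes as long as a camera call. They do not tell look-alikes from the thing itself.
- boxes_of(camera, label): "at" ([row, column] in pixels, amid what is visible of it).
- place_of(camera, label): "at" ([row, column] in pixels: a listed point, or the origin of a listed thing).
The state is a dict: "time": time; "qpos": joint angles; "qvel": joint speeds; "joint_efforts": joint torques, N m; "tool_pos": TCP position; "tool_rot": TCP orientation; "contact_force": force on the tool from outside, world axes, zero at the start; "torque": the same for the moment, N m; "opening": finger opening in m.
Only numpy, scipy, OpenCV 4.12 (cv2) and the standard library are available. Lean on these libraries where they do the work, as an engineer would, in place of code of your own. Each camera call takes 0.05 s, during which the arm holds its last target. There are 200 camera calls.

## Working session

There is one attempt and no reset: what is moved stays moved. The work goes in short steps, Python scripts to look and compute and a shell command to move; the robot and the scene stay as the last step left them, time stands still between calls to the robot, and variables do not carry over. Pictures are saved under pics/ and viewed, about 8 in all and at most 12, crops included, and the job is handed in when it is done.

```bash
ls; mkdir -p pics
cat > h.py <<'E'
from cell import *
import numpy as np, cv2
def ray(c,at):
    r,k=at; R=np.array(c["rotation"]); d=R@np.array([(k-c["cx"])/c["fx"],(r-c["cy"])/c["fy"],1.]); return np.array(c["eye"]),d
def atz(c,at,z):
    e,d=ray(c,at); return e+d*(z-e[2])/d[2]
def px(c,p):
    v=np.array(c["rotation"]).T@(np.array(p)-np.array(c["eye"])); return np.array([c["cy"]+c["fy"]*v[1]/v[2],c["cx"]+c["fx"]*v[0]/v[2]])
def tri(a,pa,b,pb):
    (e1,d1),(e2,d2)=ray(a,pa),ray(b,pb); A=np.c_[d1,-d2]; s=np.linalg.lstsq(A,e2-e1,rcond=None)[0]
    p,q=e1+s[0]*d1,e2+s[1]*d2; return (p+q)/2,np.linalg.norm(p-q)
E
python3 - <<'E'
from h import *
np.set_printoptions(precision=3,suppress=True)
C={n:read_camera(n) for n in("scene","top")}
for n in C: cv2.imwrite(f"pics/{n}0.png",C[n]["img"]); print(n,np.array(C[n]["eye"]),np.array(C[n]["rotation"])[:,2])
Z=dict(case=0,lid_hinge=.065,lid_edge=.28,carton_center=.068,soap1=.008,soap2=.008,jar1=0,jar2=0,soap3=0,bottle=0,cup=0,tin=0)
for l,z in Z.items():
    for n in C:
        print(l,n,[(np.round(d["at"]).tolist(),round(d["conf"],2),atz(C[n],d["at"],z)[:2].round(3).tolist()) for d in place_of(n,l)[:4]])
print(observe())
E
```

```text
picsTraceback (most recent call last):
  File "<stdin>", line 4, in <module>
IndexError: too many indices for array: array is 1-dimensional, but 2 were indexed
```

Run:
```python
from cell import *
c=read_camera("top"); print(c["rotation"],c["eye"],c["fx"],c["cx"],c["cy"])
c=read_camera("scene"); print(c["rotation"],c["eye"],c["fx"])
print(observe())
```

```text
[-3.04060075e+00 -2.73991178e-03 -1.55149525e+00] [0.47564464 0.00195774 1.28914053] 427.00477767560943 314.9991877368475 201.5963607873218
[-2.65278654 -0.012705    1.45529569] [ 1.09404283 -0.10701295  1.05548484] 424.1434790597718
{'time': 0.2, 'qpos': array([ 1.00903302e+00,  3.42437094e-01,  1.52467216e+00,  1.19640763e-05,
        1.27539422e+00, -1.46035374e-01]), 'qvel': array([ 0.00050878,  0.00054674, -0.00350898,  0.00022639, -0.00108424,
        0.00073512]), 'joint_efforts': array([ 9.00004725e-04, -4.31084526e+01, -2.44156569e+01,  7.17857061e-02,
        5.38307230e-02, -9.88631905e-05]), 'tool_pos': array([0.21188573, 0.48007524, 0.2263136 ]), 'tool_rot': array([-3.14069319e+00, -1.43860848e-04,  2.72586117e+00]), 'contact_force': array([-0.51811067, -0.26633213,  0.0283597 ]), 'torque': array([-0.0757388 ,  0.02648563,  0.02953968]), 'opening': 0.09146615513839966}
```

Rotation is roll-pitch-yaw.

```bash
sed -i 's/^import numpy.*/import numpy as np, cv2\nfrom scipy.spatial.transform import Rotation as Ro\ndef M(c): return Ro.from_euler("xyz",c["rotation"]).as_matrix()\nnp.set_printoptions(precision=3,suppress=True)/; s/R=np.array(c\["rotation"\])/R=M(c)/; s/np.array(c\["rotation"\]).T/M(c).T/' h.py
python3 - <<'E'
from h import *
C={n:read_camera(n) for n in("scene","top")}
for n in C: cv2.imwrite(f"pics/{n}0.png",C[n]["img"]); print(n,M(C[n])[:,2])
Z=dict(case=0,lid_hinge=.065,lid_edge=.28,carton_center=.068,soap1=.008,soap2=.008,jar1=0,jar2=0,soap3=0,bottle=0,cup=0,tin=0)
for l,z in Z.items():
    P={}
    for n in C:
        P[n]=place_of(n,l)
        print(l,n,[(np.round(d["at"]).tolist(),round(d["conf"],2),atz(C[n],d["at"],z)[:2].round(3).tolist()) for d in P[n][:4]])
    if l in("lid_hinge","lid_edge","carton_center") and P["scene"] and P["top"]: print("   tri",tri(C["scene"],P["scene"][0]["at"],C["top"],P["top"][0]["at"]))
E
```

```text
scene [-0.465  0.065 -0.883]
top [ 0.101 -0.001 -0.995]
case scene [([210.0, 295.0], 0.94, [0.536, -0.112])]
case top [([227.0, 354.0], 0.58, [0.532, -0.119])]
lid_hinge scene [([205.0, 336.0], 0.55, [0.566, -0.002])]
lid_hinge top [([217.0, 316.0], 0.63, [0.555, -0.003])]
   tri (array([ 0.557, -0.001,  0.048]), np.float64(0.0028100556512903148))
lid_edge scene [([155.0, 350.0], 0.74, [0.558, 0.021])]
lid_edge top [([209.0, 308.0], 0.66, [0.561, 0.017])]
   tri (array([0.561, 0.019, 0.285]), np.float64(0.0034152084399693508))
carton_center scene [([184.0, 380.0], 0.97, [0.516, 0.123]), ([281.0, 309.0], 0.92, [0.768, -0.094]), ([176.0, 286.0], 0.81, [0.464, -0.128]), ([154.0, 373.0], 0.72, [0.415, 0.122])]
carton_center top [([247.0, 364.0], 0.97, [0.472, -0.141]), ([146.0, 353.0], 0.93, [0.763, -0.107]), ([229.0, 276.0], 0.8, [0.519, 0.11]), ([277.0, 272.0], 0.66, [0.384, 0.118])]
   tri (array([ 0.536, -0.016,  0.223]), np.float64(0.2474990154873675))
soap1 scene [([163.0, 451.0], 0.97, [0.432, 0.36]), ([230.0, 316.0], 0.93, [0.605, -0.062]), ([191.0, 320.0], 0.66, [0.486, -0.036])
[... 725 characters left out ...]
]), ([265.0, 405.0], 0.68, [0.422, -0.271])]
soap3 scene [([163.0, 451.0], 0.97, [0.427, 0.364]), ([230.0, 316.0], 0.93, [0.601, -0.062]), ([191.0, 320.0], 0.66, [0.481, -0.036])]
soap3 top [([245.0, 326.0], 0.97, [0.477, -0.035]), ([255.0, 197.0], 0.76, [0.439, 0.351]), ([203.0, 339.0], 0.72, [0.603, -0.072])]
bottle scene [([244.0, 193.0], 0.95, [0.607, -0.394])]
bottle top [([206.0, 446.0], 0.72, [0.602, -0.397])]
cup scene [([193.0, 185.0], 0.78, [0.447, -0.42])]
cup top [([252.0, 455.0], 0.6, [0.463, -0.422])]
tin scene [([213.0, 478.0], 0.71, [0.6, 0.397]), ([225.0, 231.0], 0.35, [0.562, -0.292])]
tin top [([219.0, 316.0], 0.59, [0.552, -0.002]), ([199.0, 187.0], 0.58, [0.607, 0.389])]
```

View pics/scene0.png

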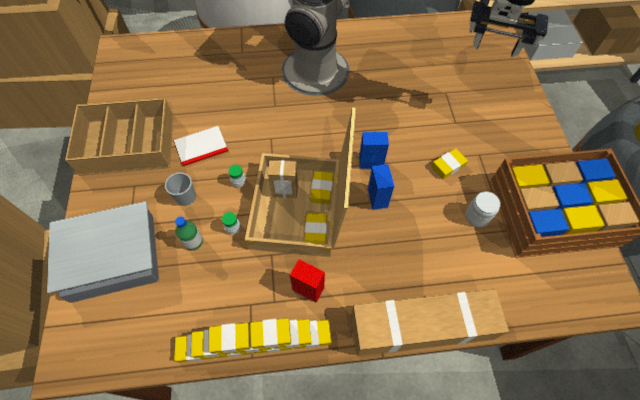

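View pics/top0.png

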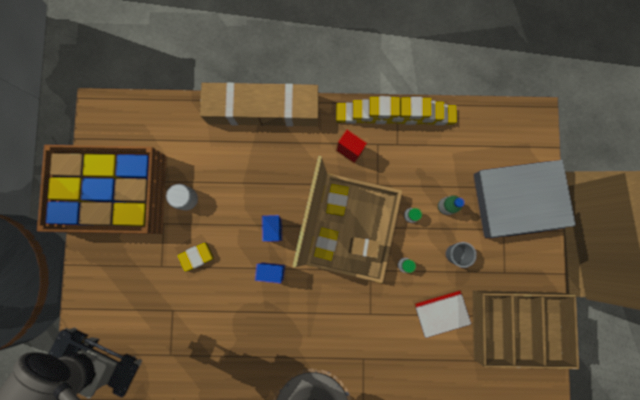

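The carton to push is the cardboard-coloured one in the case, at scene (176,286) and top (247,364). The look-alikes are blue at scene (154,373) and (184,380), and red at scene (281,309). I'll check this choice with a wireframe overlay in a close crop.

Run:
```python
from h import *
C={n:read_camera(n) for n in("scene","top")}
print("carton",tri(C["scene"],[176,286],C["top"],[247,364]))
c0=np.array([.534,-.116]); yaw=1.355
R=np.array([[np.cos(yaw),-np.sin(yaw)],[np.sin(yaw),np.cos(yaw)]])
W=lambda x,y,z:np.r_[c0+R@[x,y],z]
out=[]
for n,(r0,r1,k0,k1) in dict(scene=(100,260,230,410),top=(145,295,275,425)).items():
    c=C[n]; s=4; im=cv2.resize(c["img"][r0:r1,k0:k1],None,fx=s,fy=s,interpolation=cv2.INTER_CUBIC)
    def poly(P,col):
        q=np.array([(px(c,p)[::-1]-[k0,r0]+.5)*s for p in P]).astype(int); cv2.polylines(im,[q],True,col,1,cv2.LINE_AA)
    for z in (0,.065): poly([W(x,y,z) for x,y in((-.11,-.135),(.11,-.135),(.11,.135),(-.11,.135))],(0,0,255))
    a=1.7
    poly([W(.11-r*np.cos(a),y,.065+r*np.sin(a)) for r,y in((0,-.135),(.22,-.135),(.22,.135),(0,.135))],(255,0,255))
    cc=R.T@(np.array([.468,-.135])-c0)
    for z in(.008,.128): poly([W(cc[0]+x,cc[1]+y,z) for x,y in((-.035,-.0225),(.035,-.0225),(.035,.0225),(-.035,.0225))],(255,255,0))
    out.append(cv2.resize(im,(480,int(im.shape[0]*480/im.shape[1]))))
    cv2.imwrite(f"pics/ov_{n}.png",im[:600,:800])
```

```text
carton (array([ 0.473, -0.133,  0.086]), np.float64(0.010860547157770933))
```

View pics/ov_top.png

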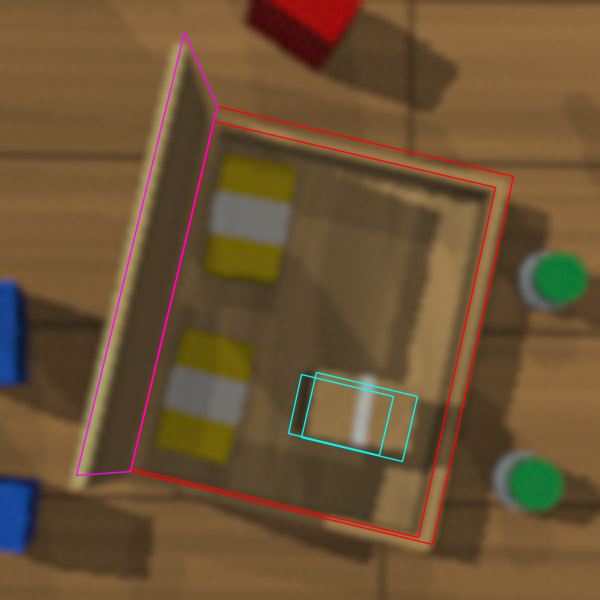

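View pics/ov_scene.png

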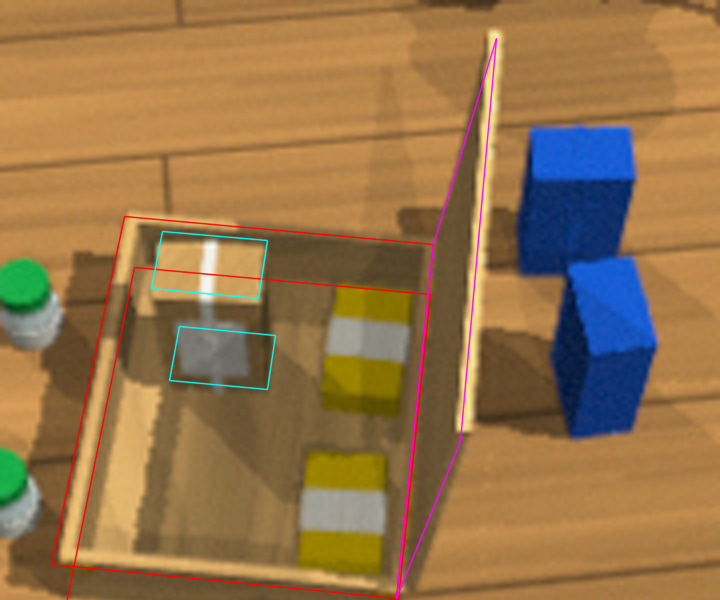

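The overlay fits within a few mm. The chosen carton stands at about (0.471,-0.135), the case yaw is about 1.355, and the lid is at about 1.67. I'll close the gripper, rise, and go over to the near side of the carton.

```bash
python3 -m inch '[[[0,0,-60,-0.1],[0,0,-60,-0.1],[-30,-50,0,0],[-30,-50,0,0],[-30,-50,0,0],[-30,-50,0,0],[-30,-50,0,0],[-30,-50,0,0],[-30,-50,0,0],[-30,-50,0,0]]]' 1 10
```

```text
time: 2.85
tool_pos: [0.361, 0.0363, 0.3471]
tool_rot: [3.141, 0.001, 2.926]
contact_force: [1.1, 0.1, -0.2]
opening: 0.0012
```

```bash
python3 -m inch '[[[-30,-48,0,0],[-31,-48,0,0],[-31,-48,0,0],[0,0,0,0],[0,0,60,0],[0,0,60,0],[0,0,60,0],[0,0,30,0],[0,0,23,0],[0,0,0,0]]]'
python3 - <<'E'
from h import *
print(observe()["tool_pos"])
ims=[]
for n,(r0,r1,k0,k1) in dict(scene=(110,250,230,370),top=(180,310,310,440)).items():
    im=read_camera(n)["img"][r0:r1,k0:k1]; ims.append(cv2.resize(im,(400,400),interpolation=cv2.INTER_CUBIC))
cv2.imwrite("pics/pre.png",np.hstack(ims))
E
```

```text
time: 4.1
tool_pos: [0.4188, -0.1209, 0.1128]
tool_rot: [3.14, -0.003, 2.927]
contact_force: [0.3, -0.2, 0.1]
opening: 0.0003
[ 0.419 -0.121  0.113]
```

View pics/pre.png

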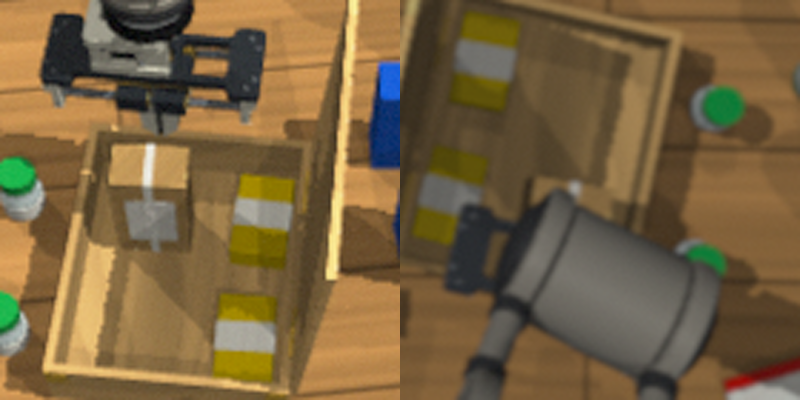

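The scene crop shows the closed fingertips behind the carton's near top edge, centred on its strip. Now the push.

```bash
python3 -m inch '[[[-8,0,0,0],[-6,0,0,0],[-5,0,0,0],[-5,0,0,0],[-5,0,0,0],[-5,0,0,0],[-5,0,0,0],[-5,0,0,0]]]'
python3 - <<'E'
from h import *
im=read_camera("scene")["img"][110:250,230:370]
cv2.imwrite("pics/p1.png",cv2.resize(im,(400,400),interpolation=cv2.INTER_CUBIC))
E
```

```text
time: 5.2
tool_pos: [0.4632, -0.1317, 0.1137]
tool_rot: [3.141, 0.0, 2.926]
contact_force: [-0.9, -0.3, 0.6]
opening: 0.0006
```

View pics/p1.png

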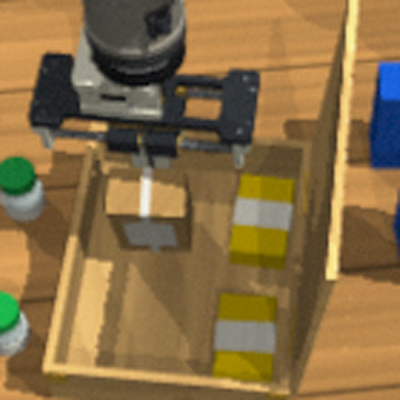

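The carton is tipping without sliding: its top has moved forward and its front foot has stayed put. I'll continue.

```bash
python3 -m inch '[[[-5,0,0,0],[-5,0,0,0],[-5,0,0,0],[-5,0,0,0],[-5,0,0,0],[0,0,0,0],[0,0,0,0],[0,0,0,0]]]'
python3 - <<'E'
from h import *
im=read_camera("scene")["img"][110:250,230:370]
cv2.imwrite("pics/p2.png",cv2.resize(im,(400,400),interpolation=cv2.INTER_CUBIC))
E
```

```text
time: 6.25
tool_pos: [0.4871, -0.1369, 0.1137]
tool_rot: [3.141, -0.0, 2.926]
contact_force: [-0.4, 0.8, 0.2]
opening: 0.0008
```

View pics/p2.png

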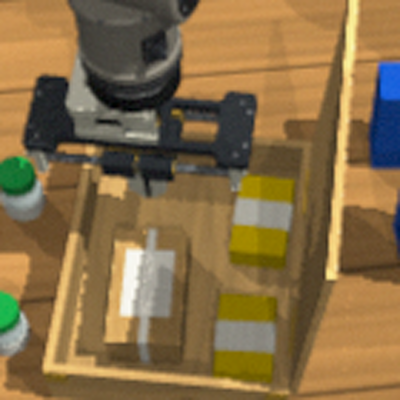

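The carton has gone over onto its broad face, with its far end about 15 px (crop) short of the -y wall. I'll rise, cross above the lid to its outer side, and check the flatness from there.

```bash
python3 -m inch '[[[0,0,-60,0],[0,0,-60,0],[0,0,-60,0],[0,0,-60,0],[0,0,0,0],[-14,50,0,0],[-14,55,0,0],[-13,55,0,0],[0,50,0,0],[0,0,0,0]]]'
python3 - <<'E'
from h import *
import cell
print(getattr(cell,"grip_point_offset",None))
C={n:read_camera(n) for n in("scene","top")}
for n in C: print(n,[(np.round(d["at"],1).tolist(),round(d["conf"],2)) for d in place_of(n,"carton_center")])
c0=np.array([.534,-.116]); yaw=1.355
R=np.array([[np.cos(yaw),-np.sin(yaw)],[np.sin(yaw),np.cos(yaw)]])
W=lambda x,y,z:np.r_[c0+R@[x,y],z]
c=C["scene"]; r0,r1,k0,k1=100,260,230,410; s=4
im=cv2.resize(c["img"][r0:r1,k0:k1],None,fx=s,fy=s,interpolation=cv2.INTER_CUBIC)
for z,col in((.008,(255,255,0)),(.053,(0,0,255))):
    q=np.array([(px(c,W(-.032+x,-.025+y,z))[::-1]-[k0,r0]+.5)*s for x,y in((-.035,-.06),(.035,-.06),(.035,.06),(-.035,.06))]).astype(int)
    cv2.polylines(im,[q],True,col,1,cv2.LINE_AA)
cv2.imwrite("pics/p3.png",im[:600])
E
```

```text
time: 7.55
tool_pos: [0.5721, 0.0626, 0.3517]
tool_rot: [3.141, -0.003, 2.931]
contact_force: [0.3, -0.1, 0.8]
opening: 0.0002
0.0188
scene [([182.6, 378.1], 0.94), ([279.4, 307.3], 0.93), ([152.7, 372.8], 0.75), ([212.8, 285.8], 0.58), ([200.4, 335.7], 0.56)]
top [([144.4, 354.2], 0.83), ([219.4, 364.8], 0.78), ([272.6, 269.3], 0.44)]
```

View pics/p3.png

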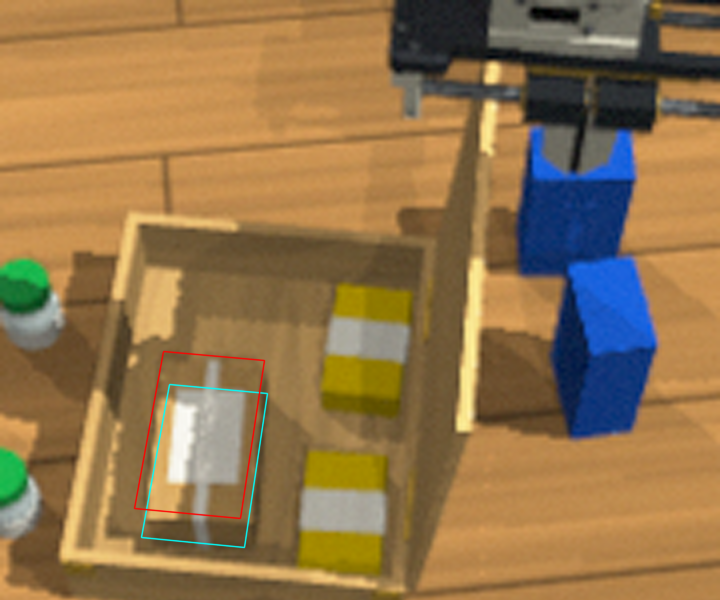

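The carton lies flat: its top outline fits the model at 53 mm height, and the soaps haven't moved. The tool is now outside the lid, so I'll lower it and push the lid to upright.

```bash
python3 -m inch '[[[0,0,46,0],[0,0,46,0],[0,0,0,0],[0,-8,0,0],[0,-8,0,0],[0,-8,0,0],[0,-8,0,0],[0,-8,0,0],[0,-8,0,0]]]'
```

```text
time: 8.88
tool_pos: [0.5619, 0.012, 0.2618]
tool_rot: [3.141, 0.0, 2.926]
contact_force: [1.9, 2.1, 1.4]
opening: 0.0009
```

```bash
python3 -m inch '[[[0,-17,1,0],[0,-17,2,0],[0,-17,4,0],[0,-16,5,0],[0,-16,6,0],[0,-15,8,0],[0,-14,9,0],[0,-13,10,0],[0,-12,11,0]]]'
```

```text
time: 10.0
tool_pos: [0.5324, -0.1221, 0.2049]
tool_rot: [3.142, -0.0, 2.926]
contact_force: [0.1, -0.3, 0.9]
opening: 0.0005
```

Run:
```python
from h import *
C={n:read_camera(n) for n in("scene","top")}
P={n:place_of(n,"lid_edge") for n in C}
for n in P: print(n,[(np.round(d["at"],1).tolist(),round(d["conf"],2)) for d in P[n]])
if P["scene"] and P["top"]: print(tri(C["scene"],P["scene"][0]["at"],C["top"],P["top"][0]["at"]))
print(observe()["contact_force"])
cv2.imwrite("pics/p4.png",cv2.resize(C["scene"]["img"][80:260,230:410],(540,540),interpolation=cv2.INTER_CUBIC))
```

```text
scene [([161.8, 274.3], 0.76), ([212.9, 474.7], 0.29)]
top [([228.9, 378.0], 0.88)]
(array([ 0.519, -0.153,  0.223]), np.float64(0.007790613849192006))
[1.007 0.207 0.092]
```

View pics/p4.png

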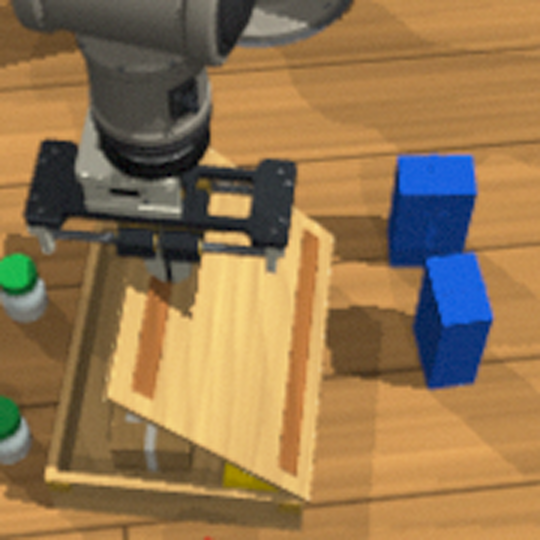

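The lid follows the fingers. It's at about 45°, with its edge triangulated at z≈0.223. Next, the rest of the arc.

```bash
python3 -m inch '[[[0,-11,12,0],[0,-10,13,0],[0,-9,14,0],[0,-8,15,0],[0,-6,16,0],[0,-5,16,0],[0,-4,16,0],[0,-2,13,0],[0,0,0,0]]]'
```

```text
time: 11.32
tool_pos: [0.5202, -0.1746, 0.0894]
tool_rot: [3.141, -0.002, 2.926]
contact_force: [-0.6, -0.6, -0.1]
opening: 0.0006
```

```bash
python3 -m inch '[[[0,0,5,0],[0,0,5,0],[0,0,4,0],[0,0,2,0],[0,0,0,0]]]'; python3 -m inch '[[[0,0,2,0],[0,0,0,0]]]'
```

```text
time: 11.95
tool_pos: [0.5208, -0.1749, 0.0745]
tool_rot: [3.141, -0.0, 2.926]
contact_force: [0.7, 0.6, -1.2]
opening: 0.0004
time: 12.2
tool_pos: [0.5209, -0.175, 0.0732]
tool_rot: [3.142, 0.0, 2.926]
contact_force: [-1.7, 1.4, 5.1]
opening: 0.0006
```

```bash
python3 -m inch '[[[0,0,2,0],[0,0,0,0]]]'; python3 -m inch '[[[0,0,2,0],[0,0,0,0]]]'
```

```text
time: 12.45
tool_pos: [0.521, -0.1751, 0.0731]
tool_rot: [-3.141, 0.001, 2.926]
contact_force: [-5.7, 2.2, 19.0]
opening: 0.0006
time: 12.7
tool_pos: [0.5211, -0.175, 0.0728]
tool_rot: [-3.141, 0.002, 2.926]
contact_force: [-10.9, 5.3, 33.3]
opening: 0.0006
```

The lid is on its stop: the height holds at 73 mm (65 + 8) while the force rises. I'll retreat upwards and check.

```bash
python3 -m inch '[[[0,0,-10,0],[0,0,-50,0],[0,0,-60,0],[0,0,-60,0],[0,0,-60,0],[40,40,0,0],[40,40,0,0],[40,40,0,0],[0,50,0,0],[0,50,0,0]]]'
python3 -m inch '[[[0,50,0,0],[0,50,0,0],[0,0,0,0]]]'
python3 - <<'E'
from h import *
C={n:read_camera(n) for n in("scene","top")}
P={n:place_of(n,"lid_edge") for n in C}
for n in P: print(n,[(np.round(d["at"],1).tolist(),round(d["conf"],2),atz(C[n],d["at"],.069)) for d in P[n]])
if P["scene"] and P["top"]: print(tri(C["scene"],P["scene"][0]["at"],C["top"],P["top"][0]["at"]))
Z=dict(jar1=0,soap3=0,bottle=0,cup=0,tin=0)
for l,z in Z.items():
    for n in C: print(l,n,[atz(C[n],d["at"],z)[:2].round(3).tolist() for d in place_of(n,l)[:2]])
c0=np.array([.534,-.116]); yaw=1.355
R=np.array([[np.cos(yaw),-np.sin(yaw)],[np.sin(yaw),np.cos(yaw)]])
c=C["scene"]; r0,r1,k0,k1=110,270,220,400; s=4
im=cv2.resize(c["img"][r0:r1,k0:k1],None,fx=s,fy=s,interpolation=cv2.INTER_CUBIC)
q=np.array([(px(c,np.r_[c0+R@[x,y],.073])[::-1]-[k0,r0]+.5)*s for x,y in((-.11,-.135),(.11,-.135),(.11,.135),(-.11,.135))]).astype(int)
cv2.polylines(im,[q],True,(0,0,255),1,cv2.LINE_AA)
cv2.imwrite("pics/p5.png",im[:600])
print(observe()["contact_force"])
E
```

```text
time: 13.95
tool_pos: [0.4505, 0.067, 0.3091]
tool_rot: [3.141, 0.001, 2.925]
contact_force: [0.7, -0.3, -0.6]
opening: 0.0006
time: 14.32
tool_pos: [0.4721, 0.166, 0.3081]
tool_rot: [3.141, -0.001, 2.93]
contact_force: [-0.3, -0.4, -0.3]
opening: 0.0006
scene [([191.2, 252.5], 0.69, array([ 0.502, -0.221,  0.069]))]
top [([237.6, 392.8], 0.63, array([ 0.501, -0.223,  0.069]))]
(array([ 0.501, -0.222,  0.067]), np.float64(0.0015435662915557337))
jar1 scene [[0.417, -0.262], [0.562, -0.288]]
jar1 top [[0.421, -0.273], [0.571, -0.279]]
soap3 scene [[0.438, 0.351]]
soap3 top []
bottle scene [[0.601, -0.392]]
bottle top [[0.601, -0.389]]
cup scene [[0.446, -0.424]]
cup top [[0.461, -0.418]]
tin scene [[0.605, 0.39]]
tin top [[0.611, 0.39], [0.568, -0.282]]
[ 0.43  -1.244  0.059]
```

View pics/p5.png

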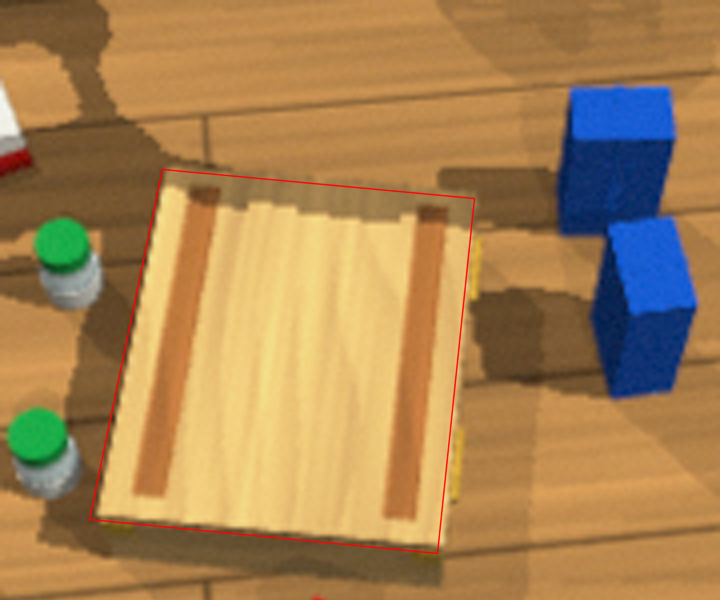

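The lid is shut: its outline matches the model at 73 mm, and the edge triangulates at z = 0.067 against 0.069 expected. The other goods are where they were, and the tool is clear.

```bash
python3 -c "
from cell import *
print(hand_in())"
```

```text
the job is handed in; nothing more can be done
None
```

The soap case is closed and the job is handed in at about 14.5 s of the 51 s allowed. `hand_in()` gave no verdict, so this rests on my own checks.

**What I did:** I pushed the carton over with the closed fingertips near its top, and it fell flat on its broad face with the lid still open. I then pushed the lid from outside along its arc at about 0.7 rad/s. I pressed it onto its stop, where the height held at 73 mm while the force rose to about 33 N vertical (about 35 N in all). Then I drew the arm well clear.

**Last checks:**
- **Lid:** its outline fits the shut model, and its free edge triangulated at 67 mm where 69 mm was expected.
- **Carton:** it matched the lying-flat model to within a few mm before the lid closed. It can't be seen now.
- **Soap bars in the case:** they looked unmoved before closing and can't be seen now.
- **Other goods:** the jars, bottle, cup, tin and soap3 were all found within about 12 mm of their starting places. That is roughly the detection error.

**Disagreed or failed:** the top camera missed soap3 in the last look, so its position comes from the scene camera alone. Both networks also listed blue and red look-alikes, or stray hits, as the carton, which I ruled out by the pictures.

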